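# Find the hidden release of the stone case

## Robot

A 7-joint arm with a two-finger parallel gripper is mounted at the origin on a cart in front of the work surface, level with it; the furniture and walls round the work are solid. World frame = base frame: x ahead of the robot, y to its left, z up, the work surface at z = 0. Lengths are in m, angles in rad, forces in N, time in s.
With the tool pointing down it reaches from about 0.4 to 0.85 m from the base axis. Payload 4.5 kg.
Tool frame: the origin (TCP) lies midway between the tips of the shut fingers; the grasp point (between the pads) lies 19 mm behind it; z points along the fingers, y is the direction in which the jaws open and shut (so a half turn about z gives the same grasp; the last joint's range is limited). The gripper opens to 88 mm and grips with 3 to 60 N. Pads are 18 mm wide; open, the fingers measure 123 mm over their backs; the gripper's body (75 mm by 187 mm) begins 45 mm behind the grasp point.
Start: joints at [-1.284, 0.689, -0.195, 1.565, 0.157, 0.902, -0.215], TCP at [0.156, 0.605, 0.239] pointing down, gripper open.
Joint ranges: [-3.01, 3.01], [-0.46, 2.08], [-1.47, 1.51], [0.13, 2.56], [-1, 4.14], [0.04, 2.09], [-2.66, 2.66]. Speed limits (rad/s): [2.57, 2.57, 3.14, 3.14, 3.14, 3.14, 3.14].

## Interface

Orientations are given as a rotation vector (axis times angle).
In Python, from cell import manip gives the robot as it stands.
- The arm moves only by the tool play_rows, never from a script. Its argument "series" is a list of rows, each a list of 5 numbers: the finger opening in mm, from 0 to 88.1, then the shift along the world's x, y, z in units of 30 mm (1.0 is 30 mm), then the turn about the world's z in units of 5 degrees (1.0 is 5 degrees). A call has exactly 10 rows; each row is the pose to reach, as a shift and turn from the pose commanded when the call began; what a row does not reach only later rows make up. A row lasts 1/10 s, in which the tool goes at most 50 mm and 8.59 degrees, less where a joint would pass 70% of its speed; a pose out of reach is approached as far as the arm can. A call with a gripper value outside its range is refused whole. The fingers move at their own pace and stop on an object; the grip force is fixed at half the most. Time passes only in rows, so rows that repeat a pose let the fingers close, or fill a call up. It gives the time, the measured TCP pose, the force and the opening at its end, in the units of the state.
- manip.read_state(): the state, without advancing time (a new reading comes with each control period).
- manip.capture(name): name is "scene" or "top" or "wrist"; returns a dict with "image" (400x640x3 uint8, red, green, blue), "intrinsics" (3x3 intrinsics, pixels), "camera_from_world" (4x4, takes a point from world to camera coordinates). Camera axes: x right, y down, z forward; pixel columns grow to the right and rows downward; lengths in m; the calibration is good to about 2 mm. A picture is of the moment at which its call begins. There is no depth.
- manip.finish_job(): hands the job in, once; it reports no verdict.
Trained networks look in a picture, given as the dict that the camera call returned (one of the last four; its "shot" number tells which), for a name from the list of things; names that differ only in an ending like _2 or _b are one class to them, and where a whole thing is asked for, a point or a joint stands for the part that bears it (a point fixed in the world has none). Each returns a list of dicts, best first, with "p" (0 to 1); they miss things now and then, are a little off and sometimes report something else, mostly with a low value. They report only what shows in the picture. A call takes as long as a camera call. They do not tell look-alikes from the thing itself.
- manip.silhouettes(picture, target): "pixels" (400x640 bool, what is visible of it) and "position" ([row, column] in pixels, amid what is visible of it).
- manip.place_of(picture, target): "position" ([row, column] in pixels: a listed point, or the origin of a listed thing).
The state is a dict: "time_s": time; "qpos": joint angles; "joint_vel": joint speeds; "joint_efforts": joint torques, N m; "tool_pos": TCP position; "tool_rot": TCP orientation; "wrist_force": force on the tool from outside, world axes, zero at the start; "ft_torque": the same for the moment, N m; "gripper_width": finger opening in m.
Only numpy, scipy, OpenCV 4.12 (cv2) and the standard library are available. Lean on these libraries where they do the work, as an engineer would, in place of code of your own. Each camera call takes 0.05 s, during which the arm holds its last target. There are 200 camera calls.

## Task

The flat wooden stone case has a secret release: one of the six alike sections of the steel ridge along its front edge hides a notch and gives way under a finger. Touch the brass end of the ridge, then sweep a fingertip along the ridge to feel out the section that sinks, press it all the way down inside its notch so that the lid stands ajar, and take the hand away. Grasp and lift nothing, do not push or pry the lid itself, and leave the loose things around the case where they lie.

Things in the scene. Friction and masses are not known exactly. Their poses are not given: they have to be found in the camera images.
- case: flat dark-wood case with a paler lid, 166 mm deep (x) by 288 mm long (y), fixed, turned up to 20 degrees. Origin at bench height under the middle of the ridge. +y runs along the ridge to the brass end, +x to the lid, +z up. The ledge under the ridge reaches from x = -22 to +30 mm, top 30 mm above the bench
- ridge_mid (a point): middle of the ridge's top, 46 mm above the bench, 16 mm above the ledge; ridge 22 mm wide (x), 276 mm long (y = -138 to +138), level all along: from +y brass end 24 mm, six like steel sections of 38 mm with centres at y = +95, +57, +19, -19, -57, -95 mm, dark end 24 mm. Five are solid; the sixth, any of them, is the key
- brass_end: the brass end block of the ridge, 22 x 24 mm, solid; origin at the centre of its top face, same axes as the case. The sweep starts here
- strip_far (a point): centre of the top face of the dark steel block at the other end of the ridge
- key (a joint): how far the hidden key section is pressed down, m: 0 flush, 0.009 at the bottom. Yields to about 2 N, stays where it is left. Its place on the ridge is not told. It fills a notch 38 mm wide along the ridge, open to front and back, so only the finger's width along the ridge must fit (turn closed fingers narrow side along the ridge)
- lid (a joint): opening angle of the lid, rad: 0 shut, about 0.2 when the key is fully down; it is linked to the key and rises with it by 0.022 rad per mm, and stays ajar when the key is left down
- lid_front (a point): middle of the front edge of the lid's top: 38 mm behind the ridge's centre line and 32 mm above the bench when shut, about 52 mm when ajar; the hinge is at the back
- round_tin_mid (a point): round white tin, 66 mm across, 29 mm high, loose, beyond the brass end of the case; the point is its centre half-way up. Leave it
- bead_tube_0_mid (a point): blue bead tube lying on the bench, 78 x 32 x 17 mm, loose, beyond the dark end of the case; the point is its centre half-way up. Leave it
- beeswax_mid (a point): amber block of beeswax, 34 x 48 x 22 mm, loose, in front of the case; the point is its centre half-way up. Leave it
Mind the look-alikes: they are no part of the job. Of the things that look like the part that bears beeswax_mid, the larger one is meant.

How it is judged:
On the way, in this order (a step that is already met when the one before it is completed fails the run):
1. a finger touches the brass end of the ridge while the key is still up (contact force between the fingers and brass_end above 0.3 N and value of joint key below 0.003 m), for 0.02 s.
2. a finger presses the hidden key to the bottom of its notch and the lid comes ajar (value of joint key above 0.0075 m and value of joint lid above 0.14 rad), for 0.1 s.
At the end, for the whole second after the job is handed in: The key is still down in the notch by more than 7.5 of its 9 mm, the lid stands ajar (over 0.14 rad) at rest, and the tin, the bead tube and the beeswax lie within 20 mm of where they were (all of step 2 and velocity of joint lid below 0.05 rad/s and not (distance of round_tin_mid from where it was at the start of the episode above 0.02 m or height (world z) of round_tin_mid above 0.04 m) and not (distance of bead_tube_0_mid from where it was at the start of the episode above 0.02 m or height (world z) of bead_tube_0_mid above 0.04 m) and not (distance of beeswax_mid from where it was at the start of the episode above 0.02 m or height (world z) of beeswax_mid above 0.04 m)); the robot touches nothing.
It fails at once if the round white tin is moved by more than 20 mm or lifted (distance of round_tin_mid from where it was at the start of the episode above 0.02 m or height (world z) of round_tin_mid above 0.04 m).
It fails at once if the blue bead tube is moved by more than 20 mm or lifted (distance of bead_tube_0_mid from where it was at the start of the episode above 0.02 m or height (world z) of bead_tube_0_mid above 0.04 m).
It fails at once if the beeswax block is moved by more than 20 mm or lifted (distance of beeswax_mid from where it was at the start of the episode above 0.02 m or height (world z) of beeswax_mid above 0.04 m).
It fails at once if the lid itself is pushed or pried with more than 2 N (contact force between any of the fingers, the arm and lid above 2 N).
It also fails if it takes over 64 s, if anything falls off the work surface, if the arm or the gripper's body presses on something with over 40 N, if the wrist force passes 120 N, or if a joint passes its speed limit or range.

## Working session

There is one attempt and no reset: what is moved stays moved. The work goes in short steps, Python scripts to look and compute and a tool call to move; the robot and the scene stay as the last step left them, time stands still between calls to the robot, and variables do not carry over. Pictures are saved under pics/ and viewed, on a budget of 10 in all, crops included, one or two more only if the job needs it, and the job is handed in when it is done.

Besides the shell and the picture viewer there is one more tool, called after ">>>" as name(argument=value, ...), one argument or row to a line, values as JSON. play_rows: Moves the arm, as the interface text tells. Its arguments: {"type":"object","properties":{"series":{"type":"array","items":{"type":"array","items":{"type":"number"}}}},"required":["series"]}

```bash
mkdir -p pics; cat > h.py <<'E'
import numpy as np, cv2
from cell import manip
def ray(p,rc,z):
    K=np.array(p["intrinsics"]);T=np.array(p["camera_from_world"]);R=T[:3,:3];c=-R.T@T[:3,3]
    d=R.T@np.linalg.solve(K,[rc[1],rc[0],1]);return c+d*(z-c[2])/d[2]
def proj(p,X):
    K=np.array(p["intrinsics"]);T=np.array(p["camera_from_world"]);q=K@(T[:3,:3]@X+T[:3,3]);return q[:2]/q[2]
def save(p,n): cv2.imwrite(f"pics/{n}.png",p["image"][:,:,::-1])
E
python3 - <<'E'
from h import *
s=manip.read_state();print({k:np.round(v,3) for k,v in s.items() if k in("time_s","tool_pos","tool_rot","wrist_force","gripper_width")})
Z=dict(ridge_mid=.046,brass_end=.046,strip_far=.046,lid_front=.032,round_tin_mid=.0145,bead_tube_0_mid=.0085,beeswax_mid=.011,case=0)
for c in("top","scene"):
    p=manip.capture(c);save(p,c+"0")
    for n,z in Z.items():
        for d in manip.place_of(p,n)[:3]: print(c,n,round(d["p"],2),np.round(d["position"]),np.round(ray(p,d["position"],z),3))
E
```

```text
{'time_s': np.float64(0.0), 'tool_pos': array([0.156, 0.605, 0.238]), 'tool_rot': array([-3.960e-01, -3.116e+00,  3.000e-03]), 'wrist_force': array([-0.476,  0.417,  0.504]), 'gripper_width': np.float64(0.088)}
top ridge_mid 0.55 [199. 342.] [ 0.508 -0.002  0.046]
top brass_end 0.44 [228. 284.] [0.448 0.116 0.046]
top strip_far 0.85 [184. 397.] [ 0.542 -0.115  0.046]
top lid_front 0.6 [190. 334.] [0.53  0.014 0.032]
top round_tin_mid 0.94 [244. 241.] [0.414 0.211 0.014]
top bead_tube_0_mid 0.67 [154. 419.] [ 0.614 -0.169  0.008]
top beeswax_mid 0.74 [218. 382.] [ 0.473 -0.089  0.011]
top beeswax_mid 0.61 [265. 361.] [ 0.374 -0.045  0.011]
top case 0.89 [208. 338.] [0.495 0.005 0.   ]
scene ridge_mid 0.68 [210. 341.] [ 0.501 -0.003  0.046]
scene brass_end 0.46 [238. 307.] [0.447 0.122 0.046]
scene brass_end 0.24 [206. 340.] [ 0.516 -0.013  0.046]
scene strip_far 0.56 [190. 366.] [ 0.543 -0.113  0.046]
scene lid_front 0.92 [210. 328.] [0.538 0.008 0.032]
scene round_tin_mid 0.7 [186. 367.] [ 0.609 -0.17   0.015]
scene bead_tube_0_mid 0.56 [187. 365.] [ 0.62  -0.173  0.009]
scene beeswax_mid 0.53 [222. 381.] [ 0.451 -0.078  0.011]
scene beeswax_mid 0.52 [241. 397.] [ 0.373 -0.052  0.011]
scene case 0.83 [230. 338.] [0.494 0.011 0.   ]
```

View pics/top0.png

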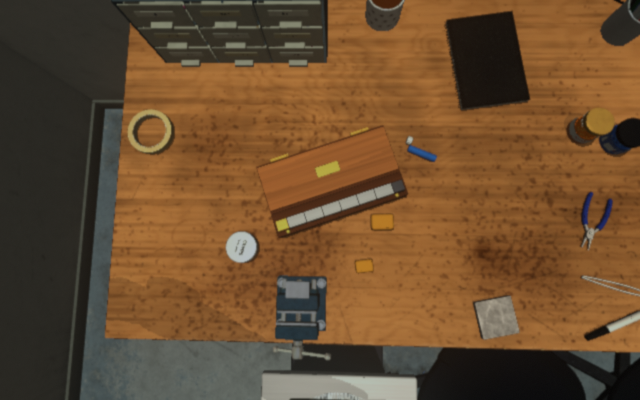

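View pics/scene0.png

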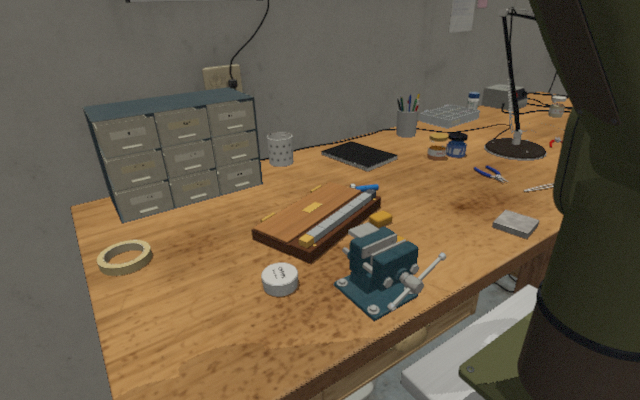

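The top view shows the case with its brass end near pixel (282,225) and dark end near (398,187). The white tin is at (241,247), the blue tube at (421,153), the larger wax block at (382,222) and the vise at (300,305). The scene view agrees. Next I go above the brass end with the fingers shut and turned narrow side along the ridge.

>>> play_rows(
  series=[
    [0,0.8,-1.3,0,-1.1],
    [0,1.6,-2.6,0,-2.2],
    [0,2.4,-4,0,-3.3],
    [0,3.2,-5.3,0,-4.4],
    [0,4,-6.6,0,-5.5],
    [0,4.8,-8,0,-6.6],
    [0,5.6,-9.3,0,-7.7],
    [0,6.4,-10.6,0,-8.8],
    [0,7.2,-12,0,-9.8],
    [0,8,-13.2,0,-10.6],
  ],
)

```text
time_s: 1.9
tool_pos: [0.3971, 0.207, 0.239]
tool_rot: [1.75, 2.609, 0.0]
wrist_force: [0.9, 0.1, -0.6]
gripper_width: 0.0102
```

>>> play_rows(
  series=[
    [0,0.5,-0.8,0,0],
    [0,1,-1.6,0,0],
    [0,1.4,-2.4,0,0],
    [0,1.7,-3,0,0],
    [0,1.7,-3,-0.3,0],
    [0,1.7,-3,-0.6,0],
    [0,1.7,-3,-1,0],
    [0,1.7,-3,-1.3,0],
    [0,1.7,-3,-1.3,0],
    [0,1.7,-3,-1.3,0],
  ],
)

```text
time_s: 2.9
tool_pos: [0.4469, 0.1199, 0.1995]
tool_rot: [-1.743, -2.613, 0.001]
wrist_force: [-1.0, 0.6, -0.5]
gripper_width: 0.0005
```

```bash
cat > look.py <<'E'
from h import *
import sys
s=manip.read_state();print({k:np.round(v,3) for k,v in s.items() if k in("time_s","qpos","tool_pos","tool_rot","wrist_force","gripper_width")})
for c in ("wrist","top"):
    p=manip.capture(c);save(p,c+sys.argv[1])
    for n in("ridge_mid","brass_end","strip_far","lid_front"):
        z=.032 if n=="lid_front" else .046
        for d in manip.place_of(p,n)[:2]: print(c,n,round(d["p"],2),np.round(d["position"]),np.round(ray(p,d["position"],z),4))
E
python3 look.py 1
```

```text
{'time_s': np.float64(2.9), 'qpos': array([-0.359,  0.549, -0.004,  2.088,  0.004,  0.505,  0.029]), 'tool_pos': array([0.447, 0.12 , 0.199]), 'tool_rot': array([-1.743e+00, -2.613e+00,  1.000e-03]), 'wrist_force': array([-1.036,  0.599, -0.509]), 'gripper_width': np.float64(0.001)}
wrist brass_end 0.65 [184. 324.] [0.4544 0.1204 0.046 ]
top ridge_mid 0.72 [201. 343.] [ 0.5053 -0.005   0.046 ]
top strip_far 0.89 [186. 397.] [ 0.5372 -0.1154  0.046 ]
top lid_front 0.79 [190. 335.] [0.5309 0.0119 0.032 ]
```

View pics/wrist1.png

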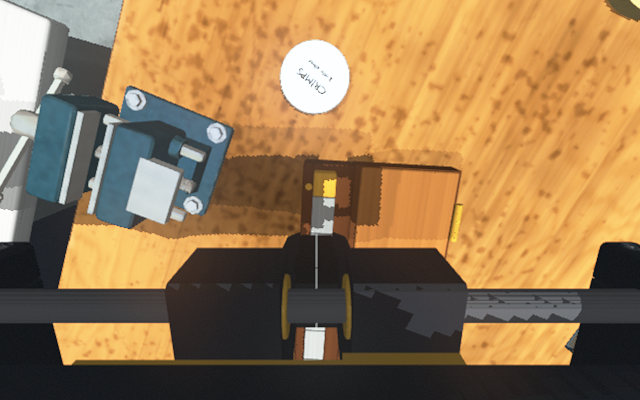

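The wrist view shows the brass end at (325,184) with the ridge running down under the fingers. The vise is on the left with its nearest corner at (235,125), and the tin is at (315,77). I check the vise clearance and the brass centre before going down.

```bash
python3 - <<'E'
from h import *
p=manip.capture("wrist")
for rc,z in (((125,235),0),((125,235),.02),((205,200),.01),((160,160),.08),((160,180),.08),((345,315),.046),((160,330),.046)): print(rc,z,np.round(ray(p,rc,z),4))
T=np.array(p["camera_from_world"]);print("cam",-T[:3,:3].T@T[:3,3])
for d in manip.silhouettes(p,"brass_end")[:2]:
    m=d["pixels"];r,c=np.nonzero(m);print(d["p"],m.sum(),r.min(),r.max(),c.min(),c.max(),ray(p,((r.min()+r.max())/2,(c.min()+c.max())/2),.046))
h=cv2.cvtColor(p["image"],cv2.COLOR_RGB2HSV)[150:210,300:345]
print(p["image"][184,305:345:2].tolist())
E
```

```text
(125, 235) 0 [0.3482 0.1329 0.    ]
(125, 235) 0.02 [0.3523 0.1358 0.02  ]
(205, 200) 0.01 [0.3423 0.0382 0.01  ]
(160, 160) 0.08 [0.316  0.0932 0.08  ]
(160, 180) 0.08 [0.3315 0.0996 0.08  ]
(345, 315) 0.046 [ 0.5172 -0.0543  0.046 ]
(160, 330) 0.046 [0.4508 0.1432 0.046 ]
cam [0.42030404 0.1825052  0.34706469]
0.57 592 169 195 313 336 [0.45429394 0.12162373 0.046     ]
0.32 7682 166 255 354 458 [0.53961491 0.12586029 0.046     ]
[[119, 87, 41], [147, 111, 50], [146, 110, 47], [110, 81, 42], [120, 90, 43], [149, 110, 49], [150, 111, 47], [151, 114, 50], [144, 108, 48], [250, 200, 75], [253, 222, 84], [252, 224, 84], [252, 225, 86], [252, 221, 82], [253, 223, 84], [217, 158, 63], [131, 81, 50], [128, 79, 48], [129, 81, 49], [129, 81, 50]]
```

>>> play_rows(
  series=[
    [0,0.2,0,-0.8,-0.5],
    [0,0.2,0,-1.6,-0.5],
    [0,0.2,0,-2.4,-0.5],
    [0,0.2,0,-3.2,-0.5],
    [0,0.2,0,-4,-0.5],
    [0,0.2,0,-4.5,-0.5],
    [0,0.2,0,-4.8,-0.5],
    [0,0.2,0,-5,-0.5],
    [0,0.2,0,-5.1,-0.5],
    [0,0.2,0,-5.15,-0.5],
  ],
)

```text
time_s: 4.5
tool_pos: [0.4535, 0.1192, 0.0464]
tool_rot: [1.801, 2.573, 0.001]
wrist_force: [-3.7, 0.4, 26.6]
gripper_width: 0.0001
```

Brass touched at 26 N. I ease off to light pressure and sweep to the first section.

>>> play_rows(
  series=[
    [0,0,0,0.02,0],
    [0,0,0,0.03,0],
    [0,0.06,-0.16,0.03,0],
    [0,0.12,-0.32,0.03,0],
    [0,0.18,-0.48,0.03,0],
    [0,0.24,-0.64,0.03,0],
    [0,0.3,-0.8,0.03,0],
    [0,0.35,-0.97,0.03,0],
    [0,0.35,-0.97,0.03,0],
    [0,0.35,-0.97,0.03,0],
  ],
)

```text
time_s: 5.5
tool_pos: [0.4644, 0.0896, 0.0465]
tool_rot: [1.802, 2.572, 0.001]
wrist_force: [0.2, 0.1, 5.2]
gripper_width: 0.0003
```

>>> play_rows(
  series=[
    [0,0.06,-0.17,0,0],
    [0,0.12,-0.34,0,0],
    [0,0.18,-0.51,0,0],
    [0,0.24,-0.68,0,0],
    [0,0.31,-0.85,0,0],
    [0,0.37,-1.02,0,0],
    [0,0.43,-1.19,0,0],
    [0,0.43,-1.19,-0.02,0],
    [0,0.43,-1.19,-0.02,0],
    [0,0.43,-1.19,-0.02,0],
  ],
)

```text
time_s: 6.5
tool_pos: [0.4768, 0.0546, 0.0464]
tool_rot: [1.801, 2.574, 0.002]
wrist_force: [-1.6, 2.6, 12.2]
gripper_width: 0.0005
```

Solid. On to the third.

>>> play_rows(
  series=[
    [0,0.06,-0.17,0,0],
    [0,0.12,-0.34,0,0],
    [0,0.18,-0.51,0,0],
    [0,0.24,-0.68,0,0],
    [0,0.31,-0.85,0,0],
    [0,0.37,-1.02,0,0],
    [0,0.43,-1.19,0,0],
    [0,0.43,-1.19,0,0],
    [0,0.43,-1.19,0,0],
    [0,0.43,-1.19,0,0],
  ],
)

```text
time_s: 7.5
tool_pos: [0.4891, 0.0214, 0.0464]
tool_rot: [-1.797, -2.575, -0.004]
wrist_force: [-3.7, 7.3, 13.4]
gripper_width: 0.0003
```

>>> play_rows(
  series=[
    [0,0.06,-0.17,0,0],
    [0,0.12,-0.34,0,0],
    [0,0.18,-0.51,0,0],
    [0,0.24,-0.68,0,0],
    [0,0.31,-0.85,0,0],
    [0,0.37,-1.02,0,0],
    [0,0.43,-1.19,0,0],
    [0,0.43,-1.19,0,0],
    [0,0.43,-1.19,0,0],
    [0,0.43,-1.19,0,0],
  ],
)

```text
time_s: 8.5
tool_pos: [0.5018, -0.0142, 0.0465]
tool_rot: [-1.796, -2.574, -0.004]
wrist_force: [-3.6, 7.9, 13.6]
gripper_width: 0.0004
```

>>> play_rows(
  series=[
    [0,0.06,-0.17,0,0],
    [0,0.12,-0.34,0,0],
    [0,0.18,-0.51,0,0],
    [0,0.24,-0.68,0,0],
    [0,0.31,-0.85,0,0],
    [0,0.37,-1.02,0,0],
    [0,0.43,-1.19,0,0],
    [0,0.43,-1.19,0,0],
    [0,0.43,-1.19,0,0],
    [0,0.43,-1.19,0,0],
  ],
)

```text
time_s: 9.5
tool_pos: [0.5155, -0.0537, 0.0454]
tool_rot: [1.803, 2.572, -0.001]
wrist_force: [0.1, -2.9, 1.8]
gripper_width: 0.0002
```

Over the fifth section the force fell to 1.8 N and the tip sank about 1 mm, so this is the key. I recentre slightly and press gently.

>>> play_rows(
  series=[
    [0,-0.02,0.05,0,0],
    [0,-0.02,0.05,0,0],
    [0,-0.02,0.05,-0.02,0],
    [0,-0.02,0.05,-0.04,0],
    [0,-0.02,0.05,-0.06,0],
    [0,-0.02,0.05,-0.08,0],
    [0,-0.02,0.05,-0.1,0],
    [0,-0.02,0.05,-0.1,0],
    [0,-0.02,0.05,-0.1,0],
    [0,-0.02,0.05,-0.1,0],
  ],
)

```text
time_s: 10.5
tool_pos: [0.5148, -0.0512, 0.0425]
tool_rot: [-1.801, -2.574, -0.0]
wrist_force: [-0.1, 0.2, -0.6]
gripper_width: 0.0006
```

>>> play_rows(
  series=[
    [0,0,0,-0.04,0],
    [0,0,0,-0.08,0],
    [0,0,0,-0.12,0],
    [0,0,0,-0.16,0],
    [0,0,0,-0.19,0],
    [0,0,0,-0.21,0],
    [0,0,0,-0.22,0],
    [0,0,0,-0.23,0],
    [0,0,0,-0.23,0],
    [0,0,0,-0.23,0],
  ],
)

```text
time_s: 11.5
tool_pos: [0.5149, -0.0512, 0.0373]
tool_rot: [1.801, 2.573, 0.001]
wrist_force: [-2.8, 1.2, 19.9]
gripper_width: 0.0005
```

```bash
python3 look.py 2
```

```text
{'time_s': np.float64(11.5), 'qpos': array([ 0.035,  0.893, -0.042,  2.025,  0.147,  0.226,  0.215]), 'tool_pos': array([ 0.515, -0.051,  0.037]), 'tool_rot': array([1.801e+00, 2.573e+00, 1.000e-03]), 'wrist_force': array([-2.816,  1.208, 19.856]), 'gripper_width': np.float64(0.001)}
wrist lid_front 0.71 [145. 422.] [0.5436 0.0141 0.032 ]
wrist lid_front 0.64 [263. 217.] [ 0.4688 -0.0785  0.032 ]
top brass_end 0.47 [226. 286.] [0.4522 0.1126 0.046 ]
top lid_front 0.66 [185. 333.] [0.5413 0.0162 0.032 ]
```

View pics/wrist2.png

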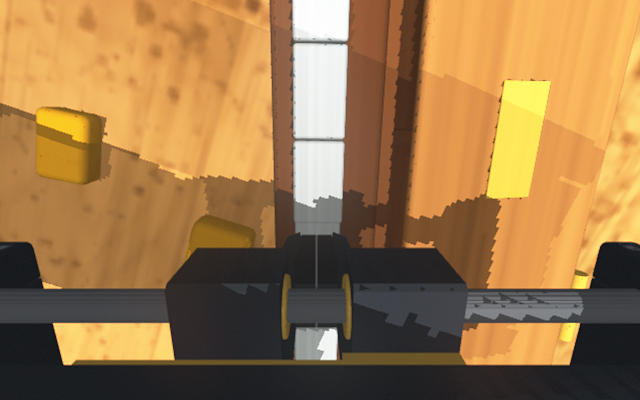

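The wrist view shows the fingers deep in the key section, a dark gap along the lid's front edge at about column 405, and the wax undisturbed on the left. The tip stands 9.1 mm below the ridge top with 20 N on the bottom. I lift straight up and away.

>>> play_rows(
  series=[
    [0,0,0,0.05,0],
    [0,0,0,0.2,0],
    [0,0,0,0.4,0],
    [0,0,0,0.8,0],
    [0,0,0,1.4,0],
    [0,0,0,2.2,0],
    [0,0,0,3,0],
    [0,0,0,4,0],
    [0,0,0,5,0],
    [0,0,0,5.5,0],
  ],
)

```text
time_s: 13.0
tool_pos: [0.5157, -0.0514, 0.2037]
tool_rot: [1.8, 2.571, 0.003]
wrist_force: [-0.4, 0.1, -0.0]
gripper_width: 0.0004
```

>>> play_rows(
  series=[
    [0,0,1,0.5,0],
    [0,0,2,1,0],
    [0,0,3,1,0],
    [0,-0.3,4,1,0],
    [0,-0.6,5,1,0],
    [0,-1,6,1,0],
    [0,-1.5,7,1,0],
    [0,-2,8,1,0],
    [0,-2,8,1,0],
    [0,-2,8,1,0],
  ],
)

```text
time_s: 14.0
tool_pos: [0.4545, 0.1892, 0.2312]
tool_rot: [1.799, 2.575, 0.0]
wrist_force: [0.2, -0.5, 0.4]
gripper_width: 0.0004
```

```bash
python3 - <<'E'
from h import *
s=manip.read_state();print(s["time_s"],np.round(s["tool_pos"],3),np.round(s["wrist_force"],1))
Z=dict(round_tin_mid=.0145,bead_tube_0_mid=.0085,beeswax_mid=.011,lid_front=.052)
ims=[]
for c in("top","scene"):
    p=manip.capture(c)
    for n,z in Z.items():
        for d in manip.place_of(p,n)[:2]: print(c,n,round(d["p"],2),np.round(d["position"]),np.round(ray(p,d["position"],z),3))
    im=p["image"][120:280,220:440];ims.append(cv2.resize(im[:,:,::-1],None,fx=3,fy=3,interpolation=cv2.INTER_CUBIC)[:300 if 0 else 480])
cv2.imwrite("pics/end.png",cv2.resize(np.vstack(ims),(412,600)) if 0 else cv2.resize(np.hstack(ims),(800,291)))
E
```

```text
14.0 [0.454 0.189 0.231] [ 0.2 -0.5  0.4]
top round_tin_mid 0.77 [245. 243.] [0.411 0.206 0.014]
top bead_tube_0_mid 0.61 [152. 416.] [ 0.618 -0.163  0.008]
top beeswax_mid 0.74 [266. 361.] [ 0.372 -0.044  0.011]
top beeswax_mid 0.61 [218. 382.] [ 0.474 -0.087  0.011]
top lid_front 0.93 [186. 333.] [0.536 0.017 0.052]
scene round_tin_mid 0.69 [222. 382.] [ 0.444 -0.075  0.015]
scene round_tin_mid 0.61 [278. 280.] [0.406 0.207 0.015]
scene bead_tube_0_mid 0.62 [186. 364.] [ 0.622 -0.173  0.009]
scene beeswax_mid 0.68 [222. 383.] [ 0.449 -0.083  0.011]
scene beeswax_mid 0.6 [242. 397.] [ 0.371 -0.051  0.011]
scene lid_front 0.95 [204. 323.] [0.538 0.019 0.052]
scene lid_front 0.23 [237. 307.] [0.442 0.124 0.052]
```

View pics/end.png

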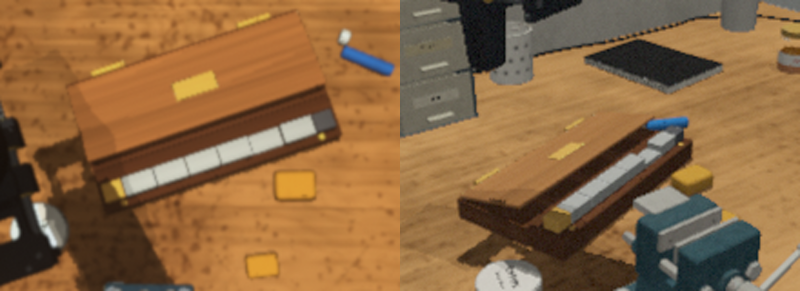

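The end picture shows the lid ajar, the fifth section sunk (the gap in the ridge in the right view), and the tin, tube and wax in place. Handing in.

```bash
python3 -c "
from cell import manip
print(manip.finish_job())"
```

```text
the job is handed in; nothing more can be done
None
```

The case is released and the job is handed in at about 14 s of the 64 s allowed; no verdict is reported back.

- **Brass end:** I touched it with the shut fingers at about 27 N.
- **Sweep:** I went along the ridge under light pressure. The first four sections held at 5–14 N; the fifth (y = -57 mm) gave way at about 2 N.
- **Press:** I pushed that section about 9 mm down until it bottomed at 20 N, then lifted straight up and moved the hand clear.

**Last checks:**
- **Lid and key:** The pictures show the lid ajar and the fifth section sunk. I could not read the key and lid joints directly, so the depth comes from the tip height and the bottoming force.
- **Loose things:** The tin, tube and wax were found within about 10 mm of their first positions, which is within the network's scatter. In the scene view the network also took the wax for the tin once; I set that aside after comparing it with the picture.
- **Hand:** The wrist force is near zero, so the robot is touching nothing.

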